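# Restart a mis-started canister plug

### The arm

A 6-joint arm with a two-finger parallel gripper is mounted at the origin on the work surface. World frame = base frame: x ahead of the robot, y to its left, z up, the work surface at z = 0. Lengths are in mm, angles in rad, forces in N, time in s.
With the tool pointing down it reaches from about 400 to 825 mm from the base axis. Payload 7 kg.
Tool frame: the origin (TCP) lies at the very end of the fingers, on their centre line; the grasp point (between the pads) lies 19 mm behind it; z points along the fingers, y is the direction in which the jaws open and shut (so a half turn about z gives the same grasp; the last joint's range is limited). The gripper opens to 88 mm and grips with 3 to 60 N. Pads are 19 mm wide; open, the fingers measure 130 mm over their backs; the gripper's body (78 mm by 193 mm) begins 47 mm behind the grasp point.
Start: joints at [1.507, 0.359, 0.012, 0, -1.224, -0.288], TCP at [232.604, 633.633, 226.561] pointing down, gripper open.
Joint ranges: [-3.07, 3.07], [-1.43, 2.12], [-1.02, 1.25], [-3.03, 1.67], [-3.05, -0], [-3.03, 3.03]. Speed limits (rad/s): [2.39, 2.39, 3.01, 3.14, 3.14, 3.14].

### API

Orientations are given as a unit quaternion [x, y, z, w].
In Python, from plant import bot gives the robot as it stands. Calls block until the motion is done:
- bot.move_ptp(position, orientation): joint-space move of the TCP to a pose.
- bot.line_to(position, velocity=150, ori=None): straight line of the TCP; ori=None keeps the orientation; velocity is the mean speed in mm/s.
- bot.move_joints(angles): joint-space move.
- bot.move_gripper(opening, force=None): finger opening in mm; force is the grip in N (None keeps the last); returns when the fingers have stopped.
- bot.pause(seconds).
- bot.solve_ik(position, orientation): joint angles nearest the present ones, or None.
- bot.read_state(): the state.
- bot.camera(name): name is "scene" or "side" or "wrist"; returns the picture (420x560x3 uint8, red, green, blue); there is no depth.
- bot.get_calibration(name): a dict with "fx", "fy", "cx", "cy" (pixels), "view" (4x4, takes a point from world to camera coordinates); the wrist camera has in their place "T_tool_cam" (4x4, takes a point from camera to tool coordinates, whose origin is the TCP and whose axes are the flange's). Camera axes: x right, y up, looking along -z (the intrinsics and any distortion apply to the point x, -y, -z); pixel columns grow to the right and rows downward; lengths in mm; the calibration is good to about 2 mm. A picture is of the moment at which its call begins: read the wrist's pose just before it. get_calibration takes no time and is no camera call.
A pose or a line that the arm cannot do raises bot.Unreachable and nothing moves.
- bot.close_job(): hands the job in, once; it reports no verdict.
The state is a dict: "t": time; "joint_pos": joint angles; "qvel": joint speeds; "tau": joint torques, N m; "tcp_pos": TCP position; "eef_rot": TCP orientation; "contact_force": force on the tool from outside, world axes, zero at the start; "moment": the same for the moment, N m; "width": finger opening in mm.
Only numpy, scipy, OpenCV 4.12 (cv2) and the standard library are available. Lean on these libraries where they do the work, as an engineer would, in place of code of your own. Each camera call takes 0.05 s, during which the arm holds its last target.

### The job

The screw plug of the oblong blue-grey canister was started wrong and rides high on its thread. Without taking it out of the neck, turn it back anticlockwise by its grip bar until it can drop into the thread start (bar in line with the two little white ribs on the canister's shoulder), let it down, then run it in clockwise until it is fully down and its bar lines up with the canister's long side. Let go of it at the end.

Things in the scene. Friction and masses are not known exactly. Their poses are not given: they have to be found in the camera images.
- canister: Oblong blue-grey canister, fixed: 170 long (x), 110 wide (y), shoulder 110 high. Origin on the table under the neck's axis; z up; body spans x -55 to +115, a low carrying loop (134 high) at x 56 to 112. Two white shoulder ribs mark the thread start line, 1.30 rad anticlockwise (from above) of its x. A round and a square container nearby have like plugs, already closed.
- plug_bar (a point): Its loose black plug, about 160 g: grip bar 56 long (x), 14 thick (y), 44 high on a flange 52 across, 4 thick. Point on the plug's axis, 18 below the bar's top, 26 above the flange top. This point is 181 above the table riding high, 167 dropped into the thread start, 164 home. At the start the bar is 0.3 to 0.7 rad anticlockwise of the canister's x. About 1 mm of side play; may lean a few degrees.
- bar_end (a point): End face of the grip bar on the plug's +x side, 28 from the axis, level with the grip point. At home it points along the canister's +x (bar yaw = canister yaw). Riding high, the plug turns freely both ways on the rim; once dropped it turns clockwise only, 1.30 rad to home, sinking 3 mm more; stops lie about 0.2 rad beyond both.
- neck (a point): Centre of the canister's neck at the rim: round neck 70 across, rim 134 above the table, on the canister's axis. The plug drops 14 mm into it only with the bar within about 0.15 rad of the thread start line; held firmly it must be lowered by the hand, held loosely it falls by its weight.
There are look-alikes about, which are no part of the job. What is shaped like the part that bears plug_bar but pink is not meant.

How it is judged (in metres and radians):
On the way:
1. the plug has dropped into the thread start (at least 9 of the 14 mm), bar within about 17 degrees of the line of the ribs (z of plug_bar in the frame of canister below 0.172 m and angle between the x axis of plug_bar and the x axis of canister, either way round above 1 rad), for 0.1 s.
At the end, for the whole second after the job is handed in: The plug sits fully down in the canister's neck (within 3.5 mm of home), upright within 10 degrees, its bar within 14 degrees of the canister's long side, at rest and let go (z of plug_bar in the frame of canister below 0.1675 m and angle between the x axis of plug_bar and the x axis of canister, either way round below 0.24 rad and horizontal distance between plug_bar and canister below 0.012 m and angle between plug_bar's own z axis and vertical below 0.17 rad and linear speed of plug below 0.02 m/s); the robot touches nothing.
It fails at once if the plug is taken out of the neck (raised about 20 mm above where it rode) (z of plug_bar in the frame of canister above 0.201 m).
It fails at once if the plug is forced on clockwise past the canister's long side while it still rides high (z of plug_bar in the frame of canister above 0.174 m and y of bar_end in the frame of canister below -0.008 m).
It also fails if it takes over 38 s, if anything falls off the work surface, if the arm or the gripper's body presses on something with over 40 N, if the wrist force passes 120 N, or if a joint passes its speed limit or range.

## Working session

There is one attempt and no reset: what is moved stays moved. The work goes in short steps, each a Python script; the robot and the scene stay as the last script left them, time stands still between calls to the robot, and variables do not carry over. Pictures are saved under pics/ and viewed, and the job is handed in when it is done.

```bash
mkdir -p pics; ls
python3 - <<'E'
from plant import bot
import cv2
for n in ["scene","side","wrist"]:
    im=bot.camera(n); cv2.imwrite(f"pics/a_{n}.png",im[:,:,::-1])
    print(n,bot.get_calibration(n))
s=bot.read_state();print(s)
E
```

```text
pics
scene {'fx': 455.66392023610297, 'fy': 455.66392023610297, 'cx': 280.05662757023083, 'cy': 214.87752458036834, 'view': array([[ 5.05660757e-01,  8.62704821e-01,  6.89861934e-03,
        -1.78319169e+02],
       [-6.61208620e-01,  3.82395792e-01,  6.45427470e-01,
         2.69237610e+02],
       [ 5.54175387e-01, -3.30928770e-01,  7.63790409e-01,
        -1.60140761e+03],
       [ 0.00000000e+00,  0.00000000e+00,  0.00000000e+00,
         1.00000000e+00]])}
side {'fx': 425.4539037117415, 'fy': 425.4539037117415, 'cx': 275.7968226710887, 'cy': 208.25585924437812, 'view': array([[ 9.70415377e-01, -2.41034923e-01, -1.40058017e-02,
        -4.88322585e+02],
       [ 1.48802280e-01,  5.51384981e-01,  8.20873001e-01,
        -1.40064621e+02],
       [-1.90136472e-01, -7.98671878e-01,  5.70939010e-01,
        -9.61975240e+02],
       [ 0.00000000e+00,  0.00000000e+00,  0.00000000e+00,
         1.00000000e+00]])}
wrist {'fx': 343.01362998376413, 'fy': 343.01362998376413, 'cx': 271.2164643208659, 'cy': 208.34718167670246, 'T_tool_cam': array([[-5.89770263e-04,  9.55507388e-01,  2.94966582
[... 259 characters left out ...]
,
         1.00000000e+00]])}
{'t': 0.15, 'joint_pos': array([ 1.50709985e+00,  3.59197532e-01,  1.12802425e-02, -2.63834151e-04,
       -1.22411935e+00, -2.88127597e-01]), 'qvel': array([-0.00027395, -0.00097652,  0.00216652, -0.00070246, -0.00062758,
        0.00150391]), 'tau': array([-8.61504777e-04, -5.83275640e+01,  2.93290186e+01,  7.00114310e+00,
        8.73546232e-03, -1.09412042e-04]), 'tcp_pos': array([232.48930432, 633.29903519, 225.85707094]), 'eef_rot': array([ 9.84559281e-01, -1.75050342e-01, -5.38157549e-05,  6.30145616e-04]), 'contact_force': array([ 0.23279823, -0.12433683,  0.50554541]), 'moment': array([-0.03203969,  0.07732566,  0.01705113]), 'width': 87.63085460497693}
```

View pics/a_scene.png

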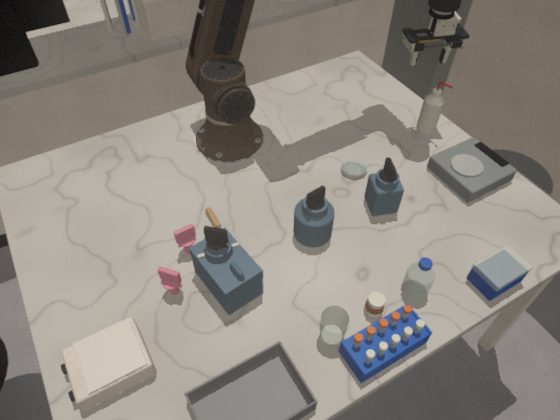

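View pics/a_side.png

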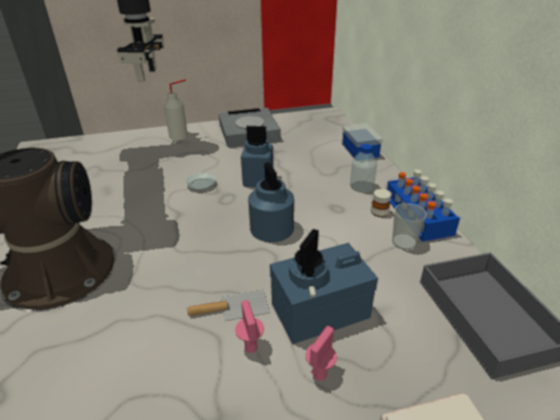

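View pics/a_wrist.png

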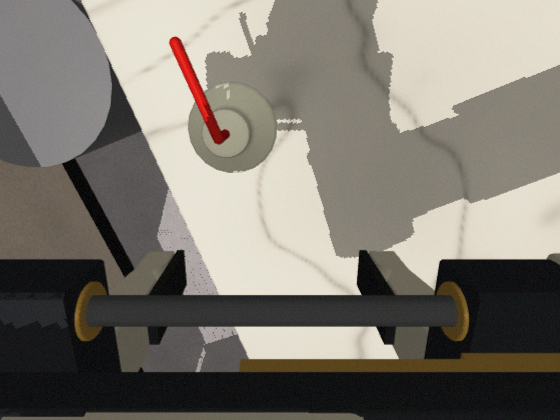

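```bash
cat > h.py <<'E'
import numpy as np,cv2
from scipy.spatial.transform import Rotation as R
from plant import bot
def ray(name,px,st=None):
    c=bot.get_calibration(name)
    d=np.array([(px[0]-c['cx'])/c['fx'],-(px[1]-c['cy'])/c['fy'],-1.])
    if name=='wrist':
        T=np.array(c['T_tool_cam']); Rt=R.from_quat(st['eef_rot']).as_matrix()
        o=Rt@T[:3,3]+st['tcp_pos']; d=Rt@T[:3,:3]@d
    else:
        V=np.array(c['view']); o=-V[:3,:3].T@V[:3,3]; d=V[:3,:3].T@d
    return o,d/np.linalg.norm(d)
def plane(name,px,z,st=None):
    o,d=ray(name,px,st); return o+d*(z-o[2])/d[2]
def tri(rs):
    A=0;b=0
    for o,d in rs:
        P=np.eye(3)-np.outer(d,d);A=A+P;b=b+P@o
    return np.linalg.solve(A,b)
def proj(name,p,st=None):
    c=bot.get_calibration(name)
    if name=='wrist':
        T=np.eye(4);T[:3,:3]=R.from_quat(st['eef_rot']).as_matrix();T[:3,3]=st['tcp_pos']
        V=np.linalg.inv(T@np.array(c['T_tool_cam']))
    else: V=np.array(c['view'])
    q=V[:3,:3]@p+V[:3,3]
    return np.array([c['cx']+c['fx']*q[0]/-q[2], c['cy']-c['fy']*q[1]/-q[2]])
def down(yaw): # tool y axis along world yaw+... ; jaw dir: returns quat with tool x at angle yaw, z down
    x=np.array([np.cos(yaw),np.sin(yaw),0]);z=np.array([0,0,-1.]);y=np.cross(z,x)
    return R.from_matrix(np.c_[x,y,z]).as_quat()
def shot(name,fn,crop=None,k=1):
    st=bot.read_state(); im=bot.camera(name)
    o=im[:,:,::-1]
    cv2.imwrite(f'pics/{fn}_raw.png',o)
    if crop: x0,y0,x1,y1=crop;o=o[y0:y1,x0:x1]
    o=cv2.resize(o,None,fx=k,fy=k,interpolation=cv2.INTER_CUBIC)
    cv2.imwrite(f'pics/{fn}.png',o); return st,im
E
python3 - <<'E'
from h import *
a=cv2.imread('pics/a_scene.png')[200:320,150:290];b=cv2.imread('pics/a_side.png')[210:350,250:390]
cv2.imwrite('pics/z.png',np.hstack([cv2.resize(a,(400,343),interpolation=2),cv2.resize(b,(400,343),interpolation=2)]))
print(tri([ray('scene',(216,237)),ray('side',(309,251))]))
for n,p in (('scene',(216,237)),('side',(309,251))): print(plane(n,p,181))
print(R.from_quat(bot.read_state()['eef_rot']).as_matrix().round(2))
E
```

```text
[ 498.98722015 -267.68324125  168.88375672]
[ 507.72868901 -270.34251057  181.        ]
[ 494.43732075 -281.49033127  181.        ]
[[ 0.94 -0.34 -0.  ]
 [-0.34 -0.94 -0.  ]
 [ 0.    0.   -1.  ]]
```

View pics/z.png

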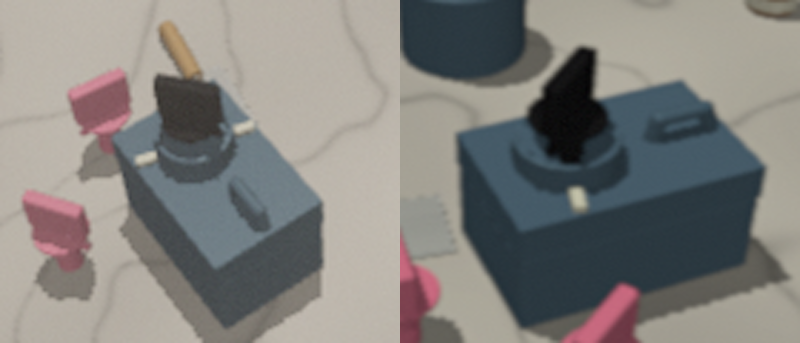

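Run:
```python
from h import *
p=bot.read_state()['tcp_pos']
for yaw in np.arange(-3.14,3.14,0.4):
    q=bot.solve_ik([500,-272,340],down(yaw)); print(round(yaw,2), None if q is None else np.round(q,2))
```

```text
-3.14 [-0.15  0.13 -0.04  0.   -1.4  -1.41]
-2.74 [-0.15  0.13 -0.04  0.   -1.4  -1.01]
-2.34 [-0.15  0.13 -0.04  0.   -1.4  -0.61]
-1.94 [-0.15  0.13 -0.04  0.   -1.4  -0.21]
-1.54 [-0.15  0.13 -0.04  0.   -1.4   0.19]
-1.14 [-0.15  0.13 -0.04  0.   -1.4   0.59]
-0.74 [-0.15  0.13 -0.04  0.   -1.4   0.99]
-0.34 [-0.15  0.13 -0.04  0.   -1.4   1.39]
0.06 [-0.15  0.13 -0.04  0.   -1.4   1.79]
0.46 [-0.15  0.13 -0.04  0.   -1.4   2.19]
0.86 [-0.15  0.13 -0.04  0.   -1.4   2.59]
1.26 [-0.15  0.13 -0.04  0.   -1.4   2.99]
1.66 [-0.15  0.13 -0.04  0.   -1.4  -2.9 ]
2.06 [-0.15  0.13 -0.04  0.   -1.4  -2.5 ]
2.46 [-0.15  0.13 -0.04  0.   -1.4  -2.1 ]
2.86 [-0.15  0.13 -0.04  0.   -1.4  -1.7 ]
```

Run:
```python
from h import *
p=bot.read_state()['tcp_pos']
bot.line_to([p[0],p[1],330],velocity=250)
bot.move_ptp([500,-272,330],down(-2.4))
bot.pause(0.2)
st,im=shot('wrist','w1')
print(st['t'],st['tcp_pos'])
```

```text
4.2167 [ 500.21171947 -271.71510238  329.97564067]
```

View pics/w1.png

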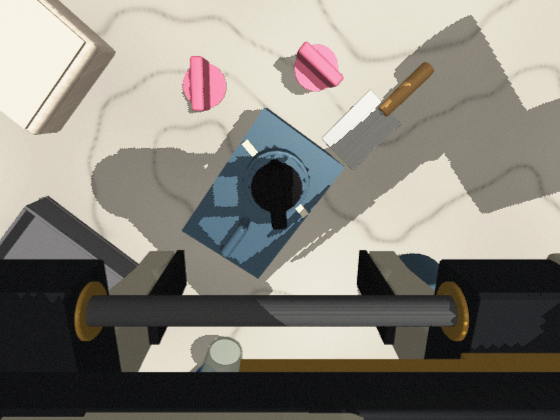

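Run:
```python
from h import *
im=cv2.imread('pics/w1_raw.png')
c=im[95:290,170:355].astype(float)
c=np.clip((c/255)**0.45*255,0,255).astype(np.uint8)
cv2.imwrite('pics/w1z.png',cv2.resize(c,None,fx=3,fy=3,interpolation=2))
```

```text
(no output)
```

View pics/w1z.png

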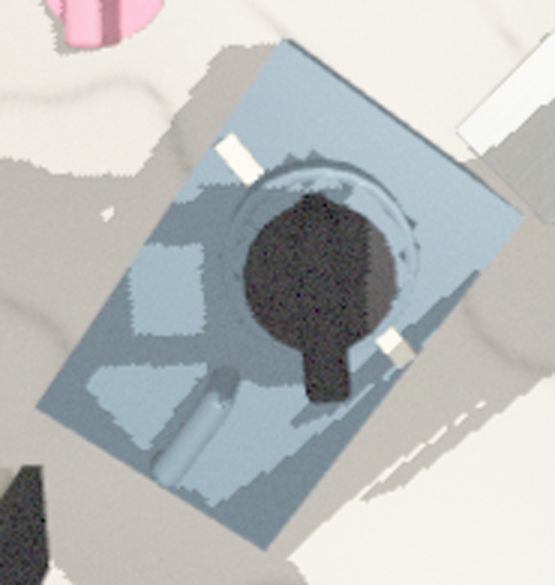

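Run:
```python
from h import *
st=bot.read_state()
P=lambda x,y,z:plane('wrist',(x/3+170,y/3+95),z,st)
c=[P(*q,110) for q in [(287,40),(523,215),(265,550),(37,407)]]
for q in c: print(q.round(1))
for i in range(4):
    d=c[(i+1)%4]-c[i]; print(np.linalg.norm(d).round(1),np.degrees(np.arctan2(d[1],d[0])).round(1))
r=[P(240,158,111),P(395,347,111)]; d=r[1]-r[0]
print('ribs',r,(r[0]+r[1])/2,np.degrees(np.arctan2(d[1],d[0])))
b=[P(314,194,199),P(328,402,199)]; d=b[1]-b[0]
print('bar',b,(b[0]+b[1])/2,np.linalg.norm(d),np.degrees(np.arctan2(d[1],d[0])))
f=P(320,272,155);print('flange',f, 'neck',P(322,254,134))
```

```text
[ 450.1 -327.2  110. ]
[ 437.2 -221.   110. ]
[ 605.  -198.9  110. ]
[ 618.7 -306.6  110. ]
107.0 96.9
169.3 7.5
108.6 -82.7
169.9 -173.1
ribs [array([ 492.10753132, -312.11334297,  111.        ]), array([ 505.91591345, -220.55958814,  111.        ])] [ 499.01172239 -266.33646556  111.        ] 81.42314142069299
bar [array([ 473.6204496 , -293.61105787,  199.        ]), array([ 516.69502487, -248.22780583,  199.        ])] [ 495.15773724 -270.91943185  199.        ] 62.57042912241582 46.49503347469118
flange [ 496.34010354 -269.46766922  155.        ] neck [ 494.61138366 -269.71023854  134.        ]
```

Run:
```python
from h import *
y0=0.81-np.pi
bot.move_ptp([497.7,-268,240],down(y0))
bot.line_to([497.7,-268,163],velocity=120)
s=bot.read_state();print(s['t'],s['contact_force'].round(1))
bot.move_gripper(10,force=10)
s=bot.read_state();print(s['t'],s['width'],s['contact_force'].round(1),s['moment'].round(2),s['tcp_pos'].round(1))
shot('wrist','w2'); shot('side','s2',(230,190,390,330),4)
```

```text
5.5083 [0.  0.1 1.1]
6.6583 14.011695217031837 [ 0.4 -0.5 -0.3] [ 0.13 -0.12 -0.04] [ 497.7 -268.   163. ]
```

View pics/w2.png

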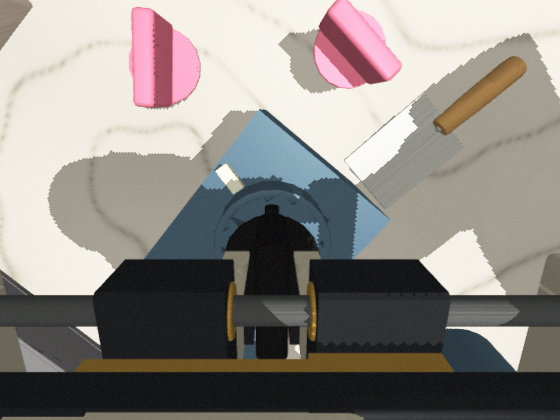

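View pics/s2.png

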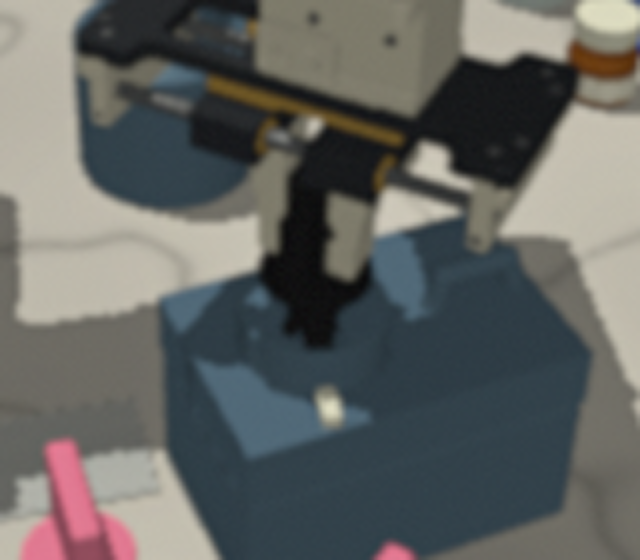

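Run:
```python
from h import *
for y in np.linspace(0.81,1.426,4)[1:]:
    bot.move_ptp([498.0,-267.6,163],down(y-np.pi))
    s=bot.read_state();print(round(s['t'],2),s['width'].round(2),s['contact_force'].round(1),s['moment'].round(2))
for z in range(161,148,-2):
    bot.line_to([498.0,-267.6,z],velocity=25)
    s=bot.read_state();print(round(s['t'],2),s['width'].round(2),s['contact_force'].round(1),s['moment'].round(2),s['tcp_pos'].round(1))
    if abs(s['contact_force'][2])>12: break
shot('side','s3',(230,190,390,330),4); shot('scene','c3',(150,190,290,310),4)
```

```text
Traceback (most recent call last):
AttributeError: 'float' object has no attribute 'round'
```

```bash
cat >> h.py <<'E'
def rep():
    s=bot.read_state();print(round(s['t'],2),round(s['width'],2),s['contact_force'].round(1),s['moment'].round(2),s['tcp_pos'].round(1)); return s
E
python3 - <<'E'
from h import *
rep()
for y in np.linspace(0.81,1.426,4)[2:]:
    bot.move_ptp([498.0,-267.6,163],down(y-np.pi)); rep()
for z in range(161,148,-2):
    bot.line_to([498.0,-267.6,z],velocity=25)
    s=rep()
    if abs(s['contact_force'][2])>12: break
shot('side','s3',(230,190,390,330),4); shot('scene','c3',(150,190,290,310),4)
E
```

```text
7.08 13.99 [ 0.7  0.9 -0.6] [ 0.18 -0.06 -0.01] [ 497.9 -267.5  162.9]
7.39 13.85 [ 0.1  0.4 -1.7] [ 0.08 -0.02  0.02] [ 497.8 -267.6  162.8]
7.71 13.8 [-0.2 -0.9 -0.5] [ 0.06 -0.07 -0.01] [ 497.9 -267.6  162.9]
7.96 14.3 [-0.5 -0.1 -1.7] [ 0.07 -0.09  0.01] [ 497.8 -267.6  160.8]
8.21 14.15 [ 0.3  0.4 -2.2] [ 0.13 -0.04  0.01] [ 497.9 -267.6  158.8]
8.46 13.92 [-0.3 -0.1 -2. ] [ 0.09 -0.06 -0.01] [ 497.9 -267.5  156.8]
8.71 14.0 [-0.4  0.1 -1.1] [ 0.11 -0.06  0.04] [ 497.9 -267.6  154.8]
8.96 14.01 [ 0.2  0.5 -1.5] [ 0.11 -0.05  0.01] [ 497.9 -267.6  152.8]
9.21 13.93 [ 0.4 -0.3 -1.9] [ 0.03 -0.05 -0.01] [ 497.9 -267.6  150.8]
9.46 13.68 [ 0.2  0.5 -2. ] [ 0.05 -0.15  0.  ] [ 498.1 -267.6  149. ]
```

View pics/s3.png

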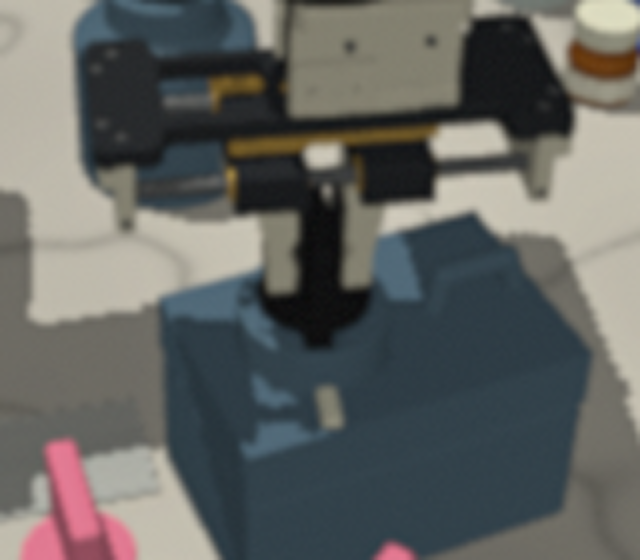

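View pics/c3.png

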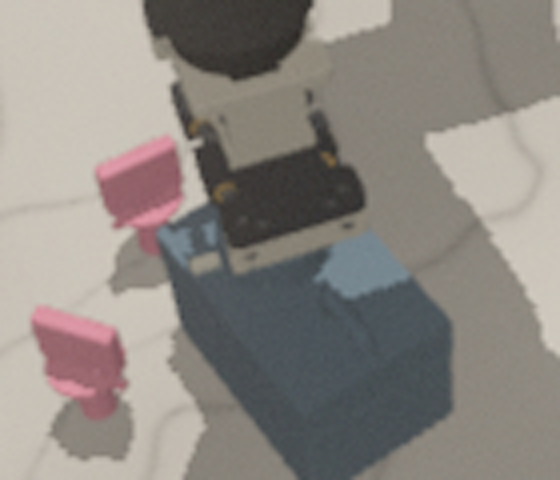

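Run:
```python
from h import *
for z in (148,147):
    bot.line_to([498.0,-267.6,z],velocity=20); rep()
for k,y in enumerate(np.linspace(1.426,0.826,5)[1:]):
    bot.move_ptp([498.0,-267.6,147-0.35*(k+1)],down(y-np.pi)); rep()
shot('side','s4',(230,190,390,330),4)
```

```text
9.81 14.02 [-1.4  1.   4.6] [ 0.68  0.68 -0.02] [ 498.1 -267.7  148.8]
10.06 14.02 [-4.3  2.5  9.7] [ 0.89  1.37 -0.01] [ 498.1 -267.9  148.5]
10.32 13.54 [-1.8  1.1  9.7] [ 0.59  0.81 -0.14] [ 498.8 -268.   148.4]
10.59 13.82 [-2.2  0.9 11. ] [ 0.75  0.9  -0.16] [ 498.8 -268.   148.2]
10.86 13.88 [-2.9  2.4 10.1] [ 0.88  0.81 -0.24] [ 498.7 -268.   147.8]
11.12 14.21 [-2.3  2.7  8.9] [ 0.83  0.69 -0.21] [ 498.7 -267.9  147.3]
```

View pics/s4.png

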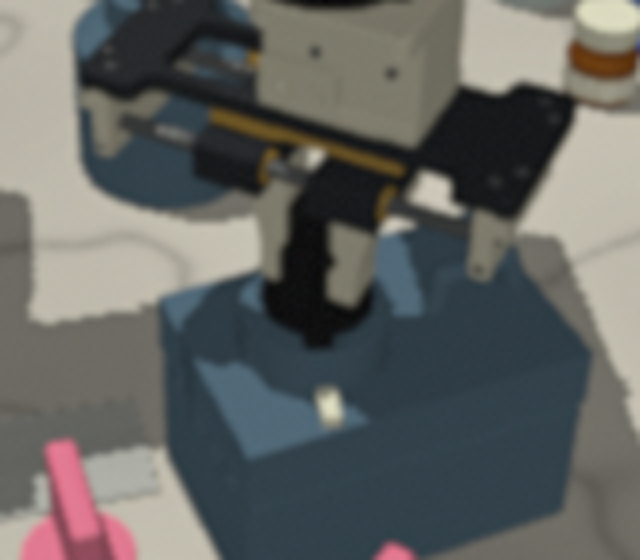

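Run:
```python
from h import *
for k,y in enumerate(np.linspace(0.826,0.126,5)[1:]):
    bot.move_ptp([498.0,-267.6,145.6-0.4*(k+1)],down(y-np.pi)); s=rep()
    if abs(s['moment'][2])>1.5: break
print((R.from_quat(s['eef_rot']).as_euler('zyx')))
x=R.from_quat(s['eef_rot']).as_matrix()[:,0];print(np.arctan2(-x[1],-x[0]))
shot('side','s5',(230,190,390,330),4)
```

```text
11.47 13.57 [-1.4  1.6  8.3] [ 0.88  0.78 -0.14] [ 498.6 -267.9  146.8]
11.76 14.02 [-2.1  1.4  7. ] [ 0.87  0.58 -0.19] [ 498.6 -267.8  146.2]
12.05 13.76 [-2.   1.4  6.9] [ 0.84  0.56 -0.21] [ 498.5 -267.8  145.7]
12.34 13.8 [-2.1  2.8  8.5] [ 1.36  0.64 -0.  ] [ 498.4 -267.5  145.3]
[3.01591512e+00 1.29626485e-03 3.14125375e+00]
0.12567806023715755
```

View pics/s5.png

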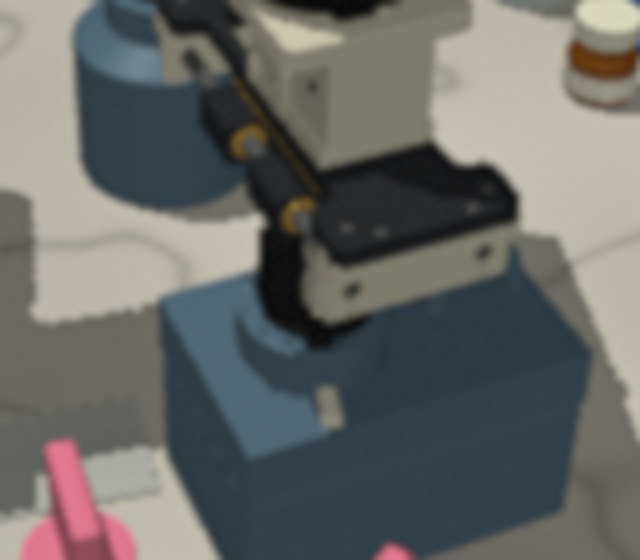

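Run:
```python
from h import *
bot.line_to([498.3,-267.5,145.5],velocity=20);rep()
bot.move_gripper(60);rep()
bot.line_to([498.3,-267.5,330],velocity=150)
bot.pause(0.2)
st,im=shot('wrist','w6');rep()
shot('side','s6',(230,190,390,330),4)
im=cv2.imread('pics/w6_raw.png')[60:285,150:400].astype(float)
cv2.imwrite('pics/w6z.png',cv2.resize(((im/255)**.45*255).astype(np.uint8),None,fx=2.6,fy=2.6,interpolation=2))
```

```text
12.64 13.63 [ 0.3  0.2 -1.3] [ 0.09 -0.2   0.01] [ 498.2 -267.5  145.4]
13.57 60.03 [ 0.7 -0.2  0.2] [ 0.06 -0.13 -0.  ] [ 498.3 -267.5  145.5]
15.2 60.09 [ 0.2 -0.1 -0.1] [ 0.03 -0.12 -0.01] [ 498.2 -267.5  329.5]
```

View pics/w6z.png

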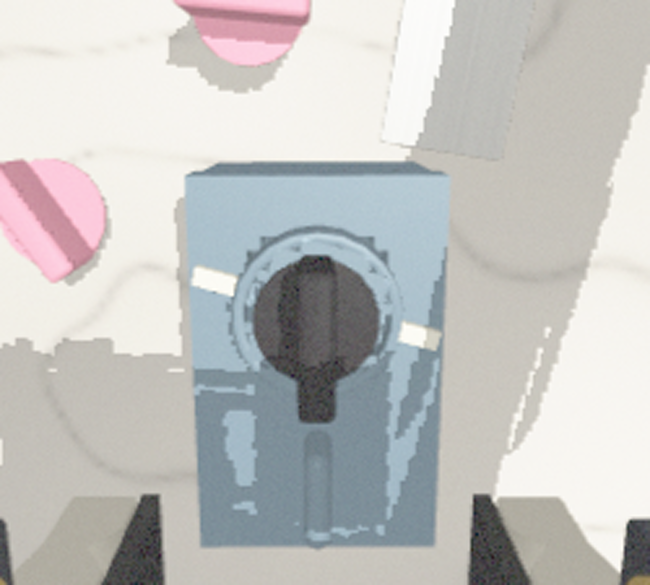

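View pics/s6.png

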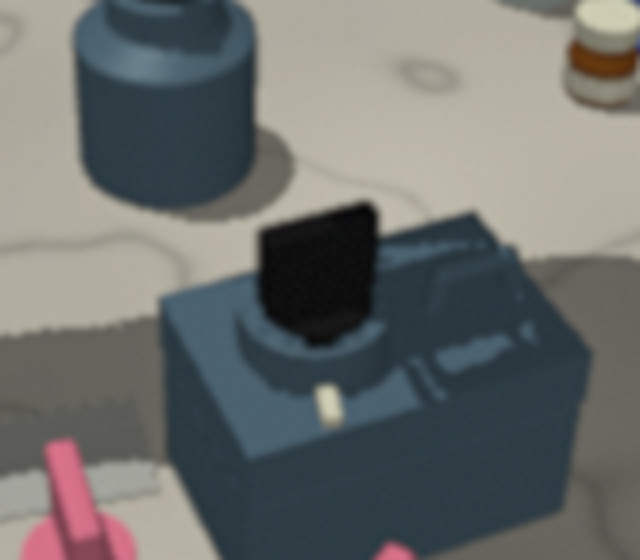

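Run:
```python
from h import *
u=np.array([np.cos(.126),np.sin(.126),0])
for z in (182,185,199):
    for s in (-28,28):
        p=np.array([498.2,-267.2,z])+s*u
        print(z,s,((proj('side',p)-[230,190])*4).round(0),((proj('wrist',p,bot.read_state())-[150,60])*2.6).round(0))
```

```text
182 -28 [255. 236.] [319. 268.]
182 28 [372. 205.] [319. 421.]
185 -28 [255. 230.] [319. 269.]
185 28 [373. 199.] [319. 424.]
199 -28 [255. 205.] [319. 277.]
199 28 [374. 174.] [319. 438.]
```

Run:
```python
from h import *
bot.close_job(); rep()
```

```text
the job is handed in; nothing more can be done
the job is handed in; nothing more can be done
```

The plug is fully down in the neck, its bar lined up with the canister's long side, and released. I handed the job in at about 15 s of the 38 s. No verdict is reported, so success rests on my own checks below.

- **Measuring:** The wrist camera put the canister at about (498, -267) mm, yaw 0.126 rad, with the bar about 0.69 rad anticlockwise of its long side.
- **Turning and dropping:** I gripped the bar at 10 N and turned it anticlockwise to the rib line. Lowering it 14 mm left only about the plug's own weight on the hand. Pressing on, contact force then rose at the expected depth.
- **Running in:** Turning it 1.30 rad clockwise sank the tool about 3.5 mm more, against the expected 3 mm. Force stayed below about 11 N throughout.
- **Last checks, gripper open and lifted clear:** In the wrist view the bar lies along the canister's long axis, in line with the carrying loop. Its near end is at image row 421, exactly where I predicted for a bar top at 182 mm (home). In the side view the bar's near top corner matches the same height, while the far corner is about 2 pixels (roughly 4 mm) off sideways. I put that down to calibration error or how sharply the blurred corner can be read. Contact force after lifting was near zero.

One script stopped early on a print error of mine partway through the anticlockwise turn. The arm just held its pose and I carried on from there. No check failed.

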